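# Put the lime in the garnish caddy and drag its flush lid shut

## Task

Put the lime into the open well of the wooden garnish caddy, then close the caddy: its flat steel lid is flush and has no handle, so press down on top of it and drag it back towards the open end until it is fully home over the well. Leave the lemon, the glass and the other things on the stand where they are.

Things in the scene. Friction and masses are not known exactly. Their poses are not given: they have to be found in the camera images.
- lime_mid (a point): centre of the lime, a roughly round fruit 53 x 46 x 48 mm (about 24 mm above the stand at the start), lying left or right of the caddy; the lemon lies on the other side
- caddy: wooden box fixed to the stand, 244 mm (its x) by 124 mm (its y), top of its walls 76 mm above the stand. Origin on the stand under its centre; its z is up; its -x axis points roughly to the robot (turned up to 0.35 rad). The near half (its x from -114 to -8 mm) is an open well 106 x 106 mm inside, its floor 12 mm above the stand; the far half is a solid deck on which the lid is parked. Side walls are 9 mm thick, end walls 8 mm
- well (a point): centre of the floor of the caddy's well, at x = -61 mm, y = 0, z = 12 mm in the caddy's frame
- lid_top (a point): centre of the lid's top face. The lid is a steel plate 116 mm (along the caddy's x) by 104 mm, 8 mm thick, captive in grooves (it cannot lift out), its top flush with the walls, 76 mm above the stand; seven look-only ribs mark its middle. It slides along the caddy's x axis only, against about 2 N of friction plus slight damping, and stays where it is left; 8 to 15 N of downward press with the fingers carries it along
- lid (a joint): travel of the lid in m: 0 parked fully back over the deck (well open), 0.112 fully home against the near end wall (well covered). It grows as the lid moves along the caddy's -x axis
- lemon: a lemon, 83 x 58 x 58 mm, clearly longer than the lime; a bystander, leave alone. Origin at the centre of its underside
- tumbler: a clear tapered tumbler, 76 mm across and 86 mm high, towards the right back; a bystander. Origin at the centre of its foot
- bitters: a small dasher bottle, 47 mm across and 138 mm high, towards the left back; a bystander. Origin at the centre of its foot
- jigger: a double-ended steel jigger, 41 mm across and 97 mm high, left of the dasher bottle; a bystander. Origin at the centre of its foot
- peeler: a peeler lying flat, 170 x 25 x 18 mm, at the near edge on the right; a bystander. Origin at the centre of its underside
- lime: the lime itself; its origin starts at the centre of its underside and turns with it: use lime_mid for its place

How it is judged:
On the way:
1. the lime lies in the caddy's open well, let go (x of lime_mid in the frame of caddy between -0.114 and -0.008 m and y of lime_mid in the frame of caddy between -0.053 and 0.053 m and z of lime_mid in the frame of caddy between 0.01 and 0.055 m and contact force between the fingers and lime below 0.2 N), for 0.2 s.
At the end, for the whole second after the job is handed in: the lime lies inside the caddy's well below the lid, and the lid is home over the well to within 6 mm of its near stop (joint at least 0.106 of 0.112 m) (x of lime_mid in the frame of caddy between -0.114 and -0.008 m and y of lime_mid in the frame of caddy between -0.053 and 0.053 m and z of lime_mid in the frame of caddy between 0.01 and 0.055 m and value of joint lid above 0.106 m); the robot touches nothing.
It fails at once if one of the bystanders (lemon, tumbler, dasher bottle, jigger, peeler) is shifted by more than 50 mm (distance of any of lemon, tumbler, bitters, jigger, peeler from where it was at the start of the episode above 0.05 m).
It also fails if it takes over 45 s, if anything falls off the work surface, if the arm or the gripper's body presses on something with over 40 N, if the wrist force passes 120 N, or if a joint passes its speed limit or range.

## Robot

A 6-joint arm with a two-finger parallel gripper is mounted at the origin on a cart in front of the work surface, level with it; the furniture and walls round the work are solid. World frame = base frame: x ahead of the robot, y to its left, z up, the work surface at z = 0. Lengths are in m, angles in rad, forces in N, time in s.
With the tool pointing down it reaches from about 0.225 to 0.875 m from the base axis. Payload 3.4 kg.
Tool frame: the origin (TCP) lies between the finger pads; the fingertips stand 8 mm ahead of it and the grasp point (between the pads) lies 11 mm behind it; z points along the fingers, y is the line along which they close (so a half turn about z gives the same grasp; the last joint's range is limited). The gripper opens to 85 mm and grips with 20 to 120 N. Pads are 22 mm wide; open, the fingers measure 114 mm over their backs; the gripper's body (76 mm by 85 mm) begins 54 mm behind the grasp point. The pads swing forward as they close: fully open they stand 13 mm farther back than shut.
Start: joints at [1.139, 0.276, 1.505, -0, 1.361, -0.121], TCP at [0.176, 0.547, 0.239] pointing down, gripper open.
Joint ranges: [-2.89, 2.89], [-0.75, 2.08], [0.22, 2.7], [-1.18, 4.32], [0.11, 2.71], [-2.7, 2.7]. Speed limits (rad/s): [2.57, 2.57, 3.14, 3.14, 3.14, 3.14].

## Interface

Orientations are given as a unit quaternion [w, x, y, z].
In Python, from rig import manip gives the robot as it stands.
- The arm moves only by the tool move_arm, never from a script. Its argument "deltas" is a list that holds one entry, the list of rows, each a list of 5 numbers: the shift along the tool's x, y, z normalised to -1 to 1, where 1 is 80 cm, then the turn about the tool's z normalised to -1 to 1, where 1 is 120 degrees, then the closure, from -1 (fully open) to 1 (shut). In form: [[[tx, ty, tz, twist, grip], ...]]. A call has 1 to 12 rows; each row is the pose to reach, as a shift and turn from the pose commanded when the call began, along the tool's axes at that moment; what a row does not reach only later rows make up. A row lasts 1/10 s, in which the tool goes at most 50 mm and 8.59 degrees, less where a joint would pass 70% of its speed; a pose out of reach is approached as far as the arm can. A call with a number of a shift or a turn outside -1 to 1 is refused whole. A call with a gripper value outside its range is refused whole. The fingers move at their own pace and stop on an object; "squeeze" is the grip in N (left out, the last holds). Time passes only in rows, so rows that repeat a pose let the fingers close. It gives the time, the measured TCP pose, the force, the opening and the grip force at its end, in the units of the state.
- manip.get_state(): the state, without advancing time (a new reading comes with each control period).
- manip.get_image(name): name is "scene" or "top" or "wrist"; returns the picture (480x640x3 uint8, red, green, blue); there is no depth.
- manip.camera_params(name): a dict with "fx", "fy", "cx", "cy" (pixels), "R" (3x3) and "t" (3): a world point X has camera coordinates R X + t; the wrist camera has in their place "tool_from_camera" (4x4, takes a point from camera to tool coordinates, whose origin is the TCP and whose axes are the flange's). Camera axes: x right, y down, z forward; pixel columns grow to the right and rows downward; lengths in m; the calibration is good to about 2 mm. A picture is of the moment at which its call begins: read the wrist's pose just before it. camera_params takes no time and is no camera call.
- manip.sign_off(): hands the job in; it is judged then, once.
The state is a dict: "clock": time; "qpos": joint angles; "qd": joint speeds; "effort": joint torques, N m; "position": TCP position; "ee_rot": TCP orientation; "contact_force": force on the tool from outside, world axes, zero at the start; "moment": the same for the moment, N m; "width": finger opening in m; "gripper_force": force on a finger pad.
Only numpy, scipy, OpenCV 4.12 (cv2) and the standard library are available. Lean on these libraries where they do the work, as an engineer would, in place of code of your own. Each camera call takes 0.05 s, during which the arm holds its last target. There are 200 camera calls.

## Working session

There is one attempt and no reset: what is moved stays moved. The work goes in short steps, Python scripts to look and compute and a tool call to move; the robot and the scene stay as the last step left them, time stands still between calls to the robot, and variables do not carry over. Pictures are saved under pics/ and viewed, at most 10 in all, crops included, and the job is handed in when it is done.

Besides the shell and the picture viewer there is one more tool, called after "Emit:" as name(argument=value, ...) on one line, values as JSON. move_arm: Moves the arm, as the interface text tells. Scaled input: -1 to 1 covers 80 cm each way for a shift and 120 degrees each way for a turn. Its arguments: {"type":"object","properties":{"deltas":{"type":"array","items":{"type":"array","items":{"type":"array","items":{"type":"number","minimum":-1,"maximum":1}}}},"squeeze":{"type":"number"}},"required":["deltas"]}

```bash
mkdir -p pics
python3 - <<'E'
from rig import manip
import cv2
s=manip.get_state();print(s['position'],s['ee_rot'],s['clock'],s['width'])
for n in('top','scene'):
    cv2.imwrite(f'pics/{n}0.png',manip.get_image(n)[:,:,::-1]);print(n,manip.camera_params(n))
print(manip.camera_params('wrist'))
E
```

```text
[0.17560482 0.54695977 0.23844006] [-2.51028806e-04  1.54745289e-01  9.87953957e-01 -9.01165267e-04] 0.0 0.0852540574882517
top {'fx': 514.8033884970619, 'fy': 514.8033884970619, 'cx': 319.8658851342164, 'cy': 239.45554341270375, 'R': array([[ 0.00578311, -0.99987537,  0.01468998],
       [-0.9916477 , -0.0076271 , -0.12875037],
       [ 0.12884637, -0.01382271, -0.99156823]]), 't': array([-0.01378328,  0.50230902,  1.07534147])}
scene {'fx': 497.15789342426075, 'fy': 497.15789342426075, 'cx': 321.9728598739585, 'cy': 235.11234404322644, 'R': array([[-0.03052284, -0.99952978, -0.00292802],
       [-0.76808624,  0.02532956, -0.63984525],
       [ 0.63961855, -0.01728092, -0.7684982 ]]), 't': array([0.02407372, 0.43620463, 0.74590251])}
{'fx': 423.12123786491827, 'fy': 423.12123786491827, 'cx': 320.19355029625547, 'cy': 239.25885801857373, 'tool_from_camera': array([[ 8.04820482e-04, -9.58610600e-01, -2.84719283e-01,
         7.35025753e-02],
       [ 9.99999547e-01,  9.16204956e-04, -2.58021391e-04,
        -8.71609151e-04],
       [ 5.08203258e-04, -2.84718946e-01,  9.58610903e-01,
        -1.34908573e-01],
       [ 0.00000000e+00,  0.00000000e+00,  0.00000000e+00,
         1.00000000e+00]])}
```

View pics/top0.png

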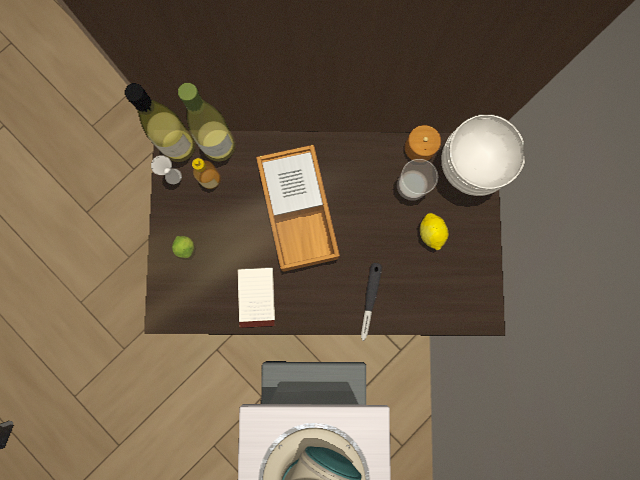

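View pics/scene0.png

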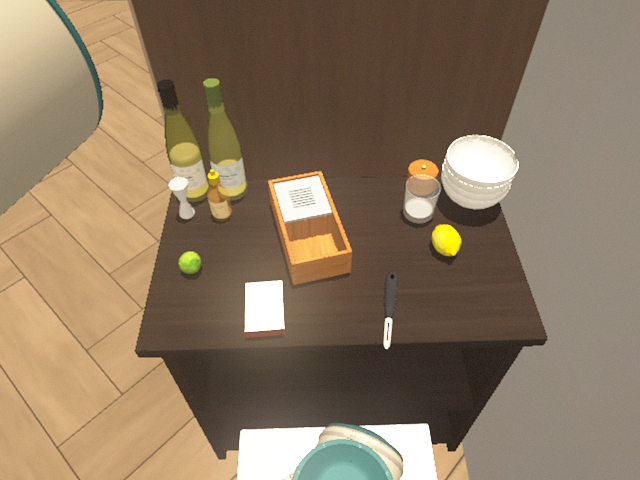

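The top view shows the lime at about (183,247) and the caddy with corners near (257,157), (314,147), (338,260) and (283,270). The lemon is at (434,231). In the scene view the lime is at about (190,262). I'll enlarge the lime and caddy in both views.

Run:
```python
import cv2,numpy as np
t=cv2.imread('pics/top0.png');s=cv2.imread('pics/scene0.png')
a=cv2.resize(t[140:280,250:345],None,fx=4,fy=4,interpolation=cv2.INTER_CUBIC)
b=cv2.resize(s[165:290,260:360],None,fx=4,fy=4,interpolation=cv2.INTER_CUBIC)
c=np.zeros((560,790,3),np.uint8);c[:560,:380]=a;c[:500,385:785]=b
cv2.imwrite('pics/crop1.png',c)
for im,r in((t,(225,270,160,205)),(s,(240,285,165,215))):
    h=cv2.cvtColor(im[r[0]:r[1],r[2]:r[3]],cv2.COLOR_BGR2HSV)
    m=cv2.inRange(h,(30,110,40),(75,255,255))
    n,l,st,ce=cv2.connectedComponentsWithStats(m);i=1+st[1:,4].argmax()
    print(st[i],ce[i]+[r[2],r[0]],st[i][:2]+st[i][2:4]/2-.5+[r[2],r[0]])
```

```text
[ 12  11  22  22 384] [182.45572917 246.4921875 ] [182.5 246.5]
[ 13  11  23  23 425] [189.35058824 262.14588235] [189. 262.]
```

View pics/crop1.png

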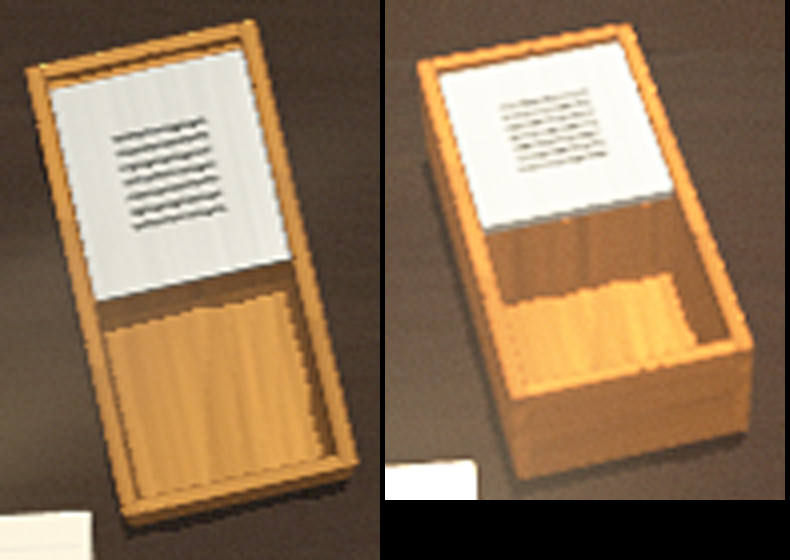

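The crops show the outer top corners of the caddy. In the top crop they are at (28,70), (255,22), (356,462) and (125,514). In the scene crop they are at (418,62), (632,25), (751,340) and (512,395). The lid is white with its ribs visible. I'll triangulate these now.

```bash
cat > h.py <<'E'
from rig import manip
import cv2,numpy as np
from scipy.spatial.transform import Rotation as Ro
def KP(n):
    c=manip.camera_params(n);K=np.array([[c['fx'],0,c['cx']],[0,c['fy'],c['cy']],[0,0,1]])
    return K@np.c_[c['R'],c['t']]
def tri(a,b):
    X=cv2.triangulatePoints(KP('top'),KP('scene'),np.array(a,float).T,np.array(b,float).T);return (X[:3]/X[3]).T
def plane(n,p,z):
    P=KP(n);H=np.c_[P[:,0],P[:,1],P[:,2]*z+P[:,3]];q=np.linalg.solve(H,np.c_[p,np.ones(len(p))].T);return (q[:2]/q[2]).T
def delta(T,yaw=None):
    s=manip.get_state();w,x,y,z=s['ee_rot'];R=Ro.from_quat([x,y,z,w]).as_matrix()
    return np.r_[R.T@(np.array(T)-s['position'])/.8], R
E
python3 - <<'E'
from h import *
f=lambda L,ox,oy:(np.array(L)+.5)/4-.5+[ox,oy]
a=f([(28,70),(255,22),(356,462),(125,514)],250,140)
b=f([(33,62),(247,25),(366,340),(127,395)],260,165)
X=tri(a,b);print(X)
for n,p in(('top',a),('scene',b)):
    q=plane(n,p,.076);print(n,q.round(4).tolist(),np.linalg.norm(np.diff(q[[0,1,2,3,0]],axis=0),axis=1))
    c=q.mean(0);v=q[0]+q[1]-q[2]-q[3];print(c,np.arctan2(v[1],v[0]))
L=tri([(182.5,246.5)],[(189.2,262.1)]);print('lime',L,plane('top',[(182.5,246.5)],.024),plane('scene',[(189.2,262.1)],.024))
lem=plane('top',[(434,231)],.029);print('lemon',lem, 'bitters',plane('top',[(210,180)],.0),'jig',plane('top',[(174,178)],0.))
print(delta([0,0,0])[1])
E
```

```text
[[ 0.67128522  0.12480922  0.07382061]
 [ 0.69917526  0.00452342  0.07231311]
 [ 0.46436137 -0.04831657  0.07749067]
 [ 0.43702243  0.07000366  0.07393992]]
top [[0.6706, 0.1245], [0.698, 0.0051], [0.4645, -0.0486], [0.4369, 0.0698]] [0.12245953 0.23962376 0.12160659 0.24008205]
[0.56750588 0.03768773] 0.22798211607618143
scene [[0.669, 0.1246], [0.6952, 0.004], [0.4655, -0.0482], [0.4355, 0.07]] [0.12343466 0.23549563 0.12193364 0.23983159]
[0.56630502 0.03759844] 0.22673935985353505
lime [[0.48619362 0.2860413  0.02160409]] [[0.48590698 0.28565225]] [[0.48435883 0.28505341]]
lemon [[ 0.52327054 -0.25813461]] bitters [[0.63917233 0.23631328]] jig [[0.64300052 0.31689844]]
[[-9.52089667e-01  3.05818188e-01 -7.08912350e-04]
 [ 3.05818934e-01  9.52088509e-01 -1.50030341e-03]
 [ 2.16127232e-04 -1.64522219e-03 -9.99998623e-01]]
```

The caddy comes out at centre (0.567, 0.038), yaw 0.227, top at about 0.074. Its measured size is 240 x 122 mm, which fits the text. The lime is at (0.4855, 0.2855), with its height at about 0.022. First I'll move to hover over the lime.

Emit:
move_arm(deltas=[[[-0.469,-0.193,0.14,0,-1],[-0.469,-0.193,0.14,0,-1],[-0.469,-0.193,0.14,0,-1],[-0.469,-0.193,0.14,0,-1],[-0.469,-0.193,0.14,0,-1],[-0.469,-0.193,0.14,0,-1],[-0.469,-0.193,0.14,0,-1],[-0.469,-0.193,0.14,0,-1],[-0.469,-0.193,0.14,0,-1],[-0.469,-0.193,0.14,0,-1],[-0.469,-0.193,0.14,0,-1],[-0.469,-0.193,0.14,0,-1]]], squeeze=25)

```text
clock: 1.3
position: [0.4849, 0.2865, 0.1275]
ee_rot: [-0.0, 0.154, 0.988, 0.0]
contact_force: [-0.3, 0.2, -0.2]
width: 0.0854
gripper_force: 0.0
```

Run:
```python
from h import *
s=manip.get_state();print(s['position'],s['clock'],delta([.4855,.2855,.014])[0])
im=manip.get_image('wrist')
c=manip.camera_params('wrist');T=c['tool_from_camera']
h=cv2.cvtColor(im,cv2.COLOR_RGB2HSV);m=cv2.inRange(h,(30,110,40),(75,255,255))
n,l,st,ce=cv2.connectedComponentsWithStats(m);i=1+st[1:,4].argmax();print(st[i],ce[i])
R=delta([0,0,0])[1]
p=st[i][:2]+st[i][2:4]/2
d=R@T[:3,:3]@[(p[0]-c['cx'])/c['fx'],(p[1]-c['cy'])/c['fy'],1];o=R@T[:3,3]+s['position']
print(o+d*(.023-o[2])/d[2])
cv2.imwrite('pics/w1.png',im[:,:,::-1])
```

```text
[0.48493301 0.28646963 0.12746333] 1.3 [-0.00113913 -0.00097675  0.14182817]
[ 282  206   79   80 5144] [320.97064541 245.05734837]
[0.48654906 0.28583603 0.023     ]
```

View pics/w1.png

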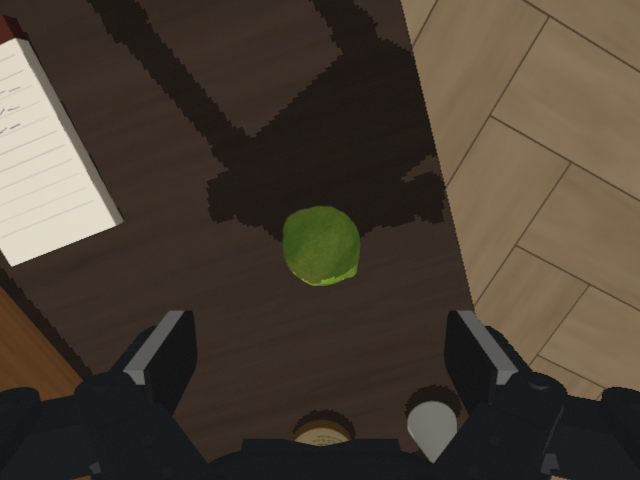

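The wrist view shows the lime at (321,245), centred between the open fingers. Its projected place agrees with the triangulation to about 1 mm. The jigger and bottle are well ahead of the fingers. I'll lower and grip.

Emit:
move_arm(deltas=[[[-0.0015,-0.001,0.05,0,-1],[-0.0015,-0.001,0.1,0,-1],[-0.0015,-0.001,0.125,0,-1],[-0.0015,-0.001,0.141,0,-1],[-0.0015,-0.001,0.141,0,-1],[-0.0015,-0.001,0.141,0,1],[-0.0015,-0.001,0.141,0,1],[-0.0015,-0.001,0.141,0,1],[-0.0015,-0.001,0.141,0,1],[-0.0015,-0.001,0.141,0,1],[-0.0015,-0.001,0.141,0,1],[-0.0015,-0.001,0.141,0,1]]], squeeze=25)

```text
clock: 2.55
position: [0.4877, 0.2851, 0.0162]
ee_rot: [0.001, 0.155, 0.988, 0.001]
contact_force: [-0.6, 0.6, 6.2]
width: 0.0422
gripper_force: 25.0
```

Run:
```python
from h import *
s=manip.get_state();print(s['position'],s['width'],s['gripper_force'])
for z in(.16,.038): print(delta([.5076,.0240,z])[0])
```

```text
[0.48770089 0.28509935 0.01617153] 0.04217177727805929 24.99430493451655
[-0.12391604 -0.30271871 -0.18018844]
[-0.12360328 -0.30304927 -0.02768912]
```

The lime is gripped at 42 mm and 25 N. Next I'll lift it, carry it over the well and turn the fingers square to the caddy.

Emit:
move_arm(deltas=[[[0,0,-0.06,0,1],[0,0,-0.12,0,1],[0,0,-0.18,0,1],[-0.124,-0.303,-0.18,-0.257,1],[-0.124,-0.303,-0.18,-0.257,1],[-0.124,-0.303,-0.18,-0.257,1],[-0.124,-0.303,-0.18,-0.257,1],[-0.124,-0.303,-0.18,-0.257,1],[-0.124,-0.303,-0.18,-0.257,1],[-0.124,-0.303,-0.18,-0.257,1],[-0.124,-0.303,-0.18,-0.257,1],[-0.124,-0.303,-0.18,-0.257,1]]])

```text
clock: 3.75
position: [0.5069, 0.0243, 0.1587]
ee_rot: [0.0, -0.114, 0.994, 0.0]
contact_force: [0.2, 0.2, -0.8]
width: 0.0426
gripper_force: 26.0
```

Run:
```python
from h import *
s=manip.get_state();print(s['position'],s['width'],s['gripper_force'])
d,R=delta([.5076,.0240,.036]);print(d,R)
cv2.imwrite('pics/t2.png',manip.get_image('wrist')[:,:,::-1])
```

```text
[0.5069289  0.02428828 0.15871208] 0.04256431609337212 25.95006215851754
[-0.00067315 -0.00062913  0.15339005] [[-9.74134825e-01 -2.25967410e-01  2.67117770e-04]
 [-2.25967200e-01  9.74134691e-01  6.54506153e-04]
 [-4.08105746e-04  5.77217383e-04 -9.99999750e-01]]
```

View pics/t2.png

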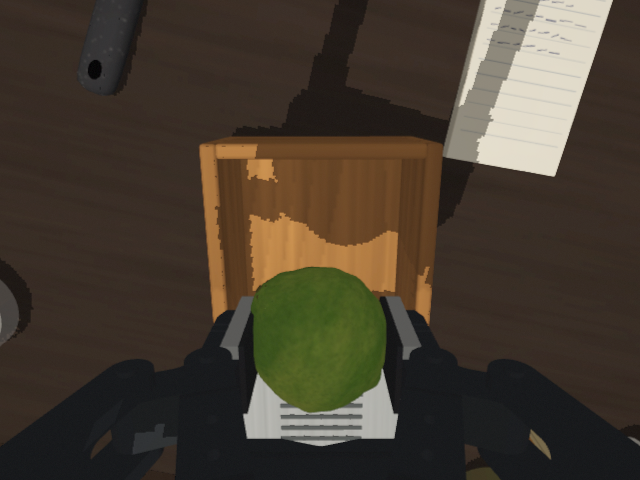

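The lime is held square over the well and centred between its walls (inner edges at columns 215 and 430). I'll lower it, open the fingers partway and lift.

Emit:
move_arm(deltas=[[[0,-0.0005,0.05,0,1],[0,-0.0005,0.09,0,1],[0,-0.0005,0.12,0,1],[0,-0.0005,0.142,0,1],[0,-0.0005,0.142,0,1],[0,-0.0005,0.142,0,-0.4],[0,-0.0005,0.142,0,-0.45],[0,-0.0005,0.142,0,-0.45],[0,-0.0005,0.142,0,-0.45],[0,-0.0005,0.142,0,-0.45]]])

```text
clock: 4.8
position: [0.5075, 0.0231, 0.0455]
ee_rot: [0.001, -0.113, 0.994, -0.0]
contact_force: [0.1, -0.6, 0.3]
width: 0.0616
gripper_force: 0.0
```

Emit:
move_arm(deltas=[[[0,0,-0.05,0,-0.45],[0,0,-0.1,0,-0.45],[0,0,-0.15,0,-0.45],[-0.146,0,-0.15,0,1],[-0.146,0,-0.15,0,1],[-0.146,0,-0.15,0,1],[-0.146,0,-0.15,0,1],[-0.146,0,-0.15,0,1],[-0.146,0,-0.15,0,1]]])

```text
clock: 5.7
position: [0.6194, 0.0492, 0.1647]
ee_rot: [-0.001, -0.113, 0.994, 0.0]
contact_force: [-0.6, 0.1, 0.2]
width: 0.0003
gripper_force: 0.0
```

Run:
```python
from h import *
s=manip.get_state();print(s['position'],s['width'],s['contact_force'])
print(delta([.6216,.0503,.086])[0])
im=manip.get_image('wrist');t=manip.get_image('top')
cv2.imwrite('pics/w3.png',np.vstack([cv2.resize(im,(400,300)),cv2.resize(t[130:280,240:440],(400,300))])[:,:,::-1])
```

```text
[0.61939615 0.04922645 0.16471409] 0.0003268770265607596 [-0.63040289  0.08397229  0.18045336]
[-0.00316146  0.00064608  0.09838741]
```

View pics/w3.png

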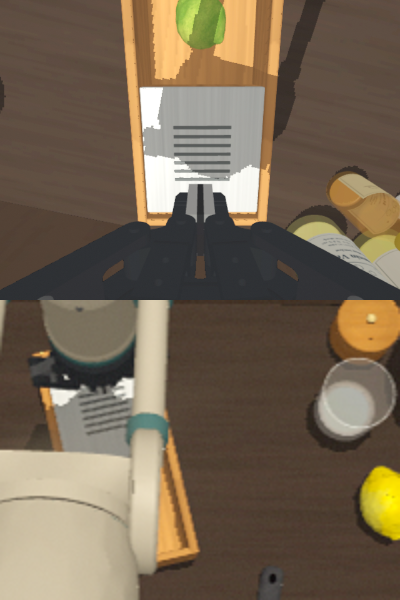

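The lime lies in the well at (200,20) in the wrist half, let go. The shut fingertips are centred over the lid (columns 140 to 265). I'll lower to light contact.

Emit:
move_arm(deltas=[[[-0.003,0,0.05,0,1],[-0.003,0,0.085,0,1],[-0.003,0,0.095,0,1],[-0.003,0,0.098,0,1],[-0.003,0,0.1,0,1],[-0.003,0,0.102,0,1],[-0.003,0,0.102,0,1]]])

```text
clock: 6.5
position: [0.624, 0.05, 0.0845]
ee_rot: [0.001, -0.114, 0.994, -0.0]
contact_force: [0.3, -0.1, -0.5]
width: 0.0001
gripper_force: 0.0
```

Emit:
move_arm(deltas=[[[0,0,0.001,0,1],[0,0,0.002,0,1],[0,0,0.003,0,1],[0,0,0.003,0,1]]])

```text
clock: 6.9
position: [0.6248, 0.0502, 0.084]
ee_rot: [0.002, -0.114, 0.994, -0.0]
contact_force: [-2.7, 0.2, 10.7]
width: -0.0002
gripper_force: 5.5
```

The press is 10.7 N. I'll drag the first part and watch the force.

Emit:
move_arm(deltas=[[[0.008,0,0.0003,0,1],[0.018,0,0.0003,0,1],[0.028,0,0.0003,0,1],[0.038,0,0.0003,0,1],[0.048,0,0.0003,0,1]]])

```text
clock: 7.4
position: [0.5895, 0.0419, 0.084]
ee_rot: [0.005, -0.113, 0.994, -0.0]
contact_force: [1.7, 2.4, 9.9]
width: -0.0001
gripper_force: 4.9
```

Emit:
move_arm(deltas=[[[0.01,0,0.0003,0,1],[0.02,0,0.0003,0,1],[0.03,0,0.0003,0,1],[0.04,0,0.0003,0,1],[0.05,0,0.0003,0,1],[0.06,0,0.0003,0,1],[0.07,0,0.0003,0,1],[0.08,0,0.0003,0,1]]])

```text
clock: 8.2
position: [0.5276, 0.0274, 0.084]
ee_rot: [0.005, -0.113, 0.994, -0.0]
contact_force: [1.9, 2.7, 13.2]
width: 0.0002
gripper_force: 6.5
```

Run:
```python
from h import *
im=manip.get_image('wrist');t=manip.get_image('scene')
cv2.imwrite('pics/w4.png',np.vstack([cv2.resize(im,(400,300)),cv2.resize(t[150:300,240:440],(400,300))])[:,:,::-1])
```

```text
(no output)
```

View pics/w4.png

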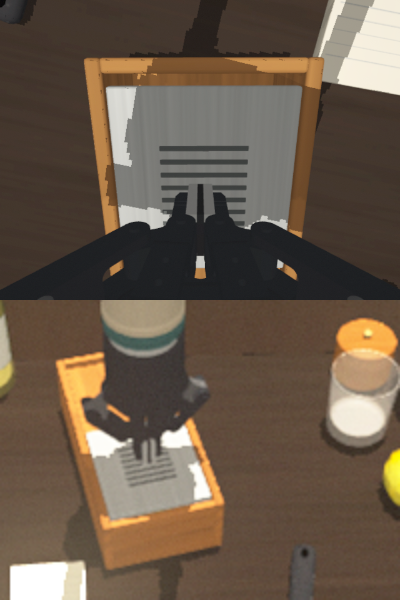

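The lid travelled with the fingers. Its near edge is at row 85 of the wrist half, with the end wall's inner edge at about row 73, so roughly 12 mm is left. I'll finish the drag until it reaches the stop.

Emit:
move_arm(deltas=[[[0.006,0,0,0,1],[0.012,0,0,0,1],[0.017,0,0,0,1],[0.021,0,0,0,1],[0.021,0,0,0,1]]])

```text
clock: 8.8
position: [0.5131, 0.0231, 0.084]
ee_rot: [0.007, -0.113, 0.994, -0.001]
contact_force: [4.1, 0.8, 9.7]
width: 0.0002
gripper_force: 5.0
```

The force along the slide has risen to about 4 N and the total travel is about 115 mm, so the lid is at the stop. I'll lift clear and check.

Emit:
move_arm(deltas=[[[0.021,0,-0.03,0,1],[0.021,0,-0.08,0,1],[-0.02,0,-0.14,0,1],[-0.06,0,-0.16,0,1],[-0.06,0,-0.16,0,1],[-0.06,0,-0.16,0,1]]])

```text
clock: 9.4
position: [0.5543, 0.034, 0.2089]
ee_rot: [0.0, -0.114, 0.994, -0.0]
contact_force: [-0.1, -0.0, -0.6]
width: 0.0005
gripper_force: 0.0
```

Run:
```python
from h import *
print(manip.get_state()['contact_force'])
im=manip.get_image('wrist');t=manip.get_image('scene')
cv2.imwrite('pics/w5.png',np.vstack([cv2.resize(im,(400,300)),cv2.resize(t[150:300,140:460],(640,300))[:,:400]])[:,:,::-1])
```

```text
[-0.13127463 -0.01613017 -0.57117282]
```

View pics/w5.png

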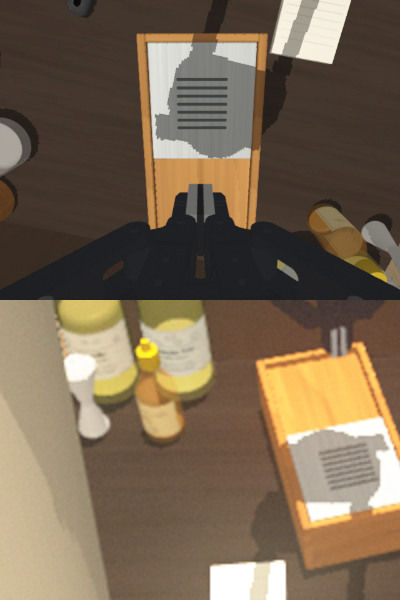

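The lid's near edge (row 42) now meets the inner edge of the end wall with no gap. The bystanders in view (jigger, dasher bottle) haven't moved, and the arm is clear. I'll hand it in.

```bash
python3 -c "
from rig import manip
print(manip.sign_off())"
```

```text
the job is handed in; nothing more can be done
None
```

The lime is in the caddy's well and, by the last wrist picture, the lid is fully home over it. The arm touched none of the other things, and I handed the job in about 9.5 s into the 45 s; no verdict was returned.

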